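Load the drill jig and show which bush to drill through

TASK

Set up the drilling jig using only the fingertips: push the pine block along the fence until its end is fully home against the end stop, then swing the red cam lever all the way round to clamp the block to the fence. Then point down at the brass drill bush, fingertips a centimetre or two above its centre and touching none of the bushes, so that the next person knows where to drill; hold still there for two seconds and finish still pointing. Do not lift the block, and leave the tape measure, the pliers and the blue marker alone.

Things in the scene. Friction and masses are not known exactly. Their poses are not given: they have to be found in the camera images.
- jig: Drilling jig, fixed to the bench: plywood base 130 x 205 x 12 mm with aluminium fence, end stop and bush bridge. Origin on the bench; x points from the operator to the fence, y along the fence to the stop, z up. Base: x -62..68, y -120..85 mm. Bridge: plate over the block's channel, x 8..65, y -32..78, z 54..64 mm, 4 mm above the block.
- jig_stop (a point): Centre of the end stop's face that the block meets (jig x = 25, y = 60 mm, 33 mm above the bench); the stop is an aluminium block 80 x 18 mm in plan, top at z = 54 mm, under the bridge's end. Axes as the jig's.
- jig_fence: Aluminium fence of the jig; same origin and axes as the jig. Its face that the block meets looks to -x at jig x = 45 mm, z 12..54 mm, y -118..60 mm. Behind the jig stand parts cabinets 0.43 m high, their fronts at about x = 0.70 m.
- workpiece: Loose pine block, 58 (x) x 110 (y) x 38 (z) mm, 0.12 kg, on the jig's base along the fence, 25 to 55 mm short of the stop, with a few mm of play between fence and cam. Origin at the centre of its underside, 12 mm above the bench; its top is at z = 50 mm. Its free end, to be pushed toward jig +y, sticks out past the bridge.
- jig_home (a point): Where the workpiece's origin lies when it is fully home (end on the stop, side on the fence), on the base's top; axes as the jig's.
- cam_lever (a joint): Angle of the red-handled cam lever on the jig's near side, axis upright. 0 = open, handle to jig -x; it turns counter-clockwise (from above) to a hard stop at 1.6 = clamped, handle to jig -y, beside the block. Its eccentric presses the block onto the fence late in the turn. It stays where left; 1 N at the grip moves it, up to about 8 N near the end.
- lever_pivot (a point): The lever's pivot axis at jig x = -35, y = 5 mm, at handle height (37.5 mm above the bench).
- lever_grip (a point): Middle of the lever's red grip, 60 mm from the pivot, 37.5 mm above the bench; the grip is a round bar of 16 mm diameter that reaches from 30 to 88 mm from the pivot.
- bush_brass: Brass (yellow metal) headed drill bush in the bridge, collar 22 mm across with an 8 mm bore. One of three, in a row along jig y, 30 mm apart, in any order. Origin on its axis at the collar's underside, 64 mm above the bench; z up; the collar's top is 7 mm above the origin.
- bush_steel: Bright steel drill bush of the same size; origin likewise.
- bush_black: Black drill bush of the same size; origin likewise.
- tape: Yellow and black tape measure, 43 x 98 x 66 mm, standing on the bench right of the jig; bystander. Origin at the centre of its underside.
- pliers: Red-handled pliers, 60 x 167 x 17 mm, lying on the bench near the jig's right front; bystander. Origin at the centre of the underside, long along y.
- marker: Blue marker, 17 x 119 x 17 mm, lying on the bench left of the jig; bystander. Origin at the centre of the underside, long along y. Farther left, beyond the bench, stands a tall grey wall pillar, its near right corner at about x = 0.395, y = 0.55 m: an arm that starts on the left must draw in before it swings past.

How it is judged:
By the outcome, as a careful person would: the job done as asked, in the order asked, and still so for the second after the job is handed in, with the robot touching nothing.
It also fails if it takes over 58 s, if anything falls off the work surface, if the arm or the gripper's body presses on something with over 40 N, if the wrist force passes 120 N, or if a joint passes its speed limit or range.

ROBOT

A 6-joint arm with a two-finger parallel gripper is mounted at the origin on a cart in front of the work surface, level with it; the furniture and walls round the work are solid. World frame = base frame: x ahead of the robot, y to its left, z up, the work surface at z = 0. Lengths are in m, angles in rad, forces in N, time in s.
With the tool pointing down it reaches from about 0.275 to 0.85 m from the base axis. Payload 5.2 kg.
Tool frame: the origin (TCP) lies between the finger pads, 19 mm behind the fingertips; this is the grasp point; z points along the fingers, y is the line along which they close (so a half turn about z gives the same grasp; the last joint's range is limited). The gripper opens to 85 mm and grips with 20 to 120 N. Pads are 22 mm wide; open, the fingers measure 114 mm over their backs; the gripper's body (76 mm by 85 mm) begins 54 mm behind the grasp point. The pads swing forward as they close: fully open they stand 13 mm farther back than shut.
Start: joints at [1.039, 0.259, 1.535, -0, 1.348, -0.203], TCP at [0.178, 0.521, 0.25] pointing down, gripper open.
Joint ranges: [-3.14, 3.14], [-0.91, 2.08], [0.19, 2.58], [-1.22, 4.36], [0.22, 2.71], [-3.12, 3.12]. Speed limits (rad/s): [2.57, 2.57, 3.14, 3.14, 3.14, 3.14].

INTERFACE

Orientations are given as a rotation vector (axis times angle).
In Python, from bench import manip gives the robot as it stands.
- The arm moves only by the shell command python3 inch.py, which reads ROWS from standard input. ROWS is a JSON list of rows, 1 to 12 of them, each of 7 numbers: dx, dy, dz in mm, then a rotation vector rx, ry, rz in units of 0.25 rad, then the opening from 0.0 (shut) to 1.0 (fully open); each row is the pose to reach, as a shift and turn from the pose commanded when the command began, along the tool's axes at that moment; what a row does not reach only later rows make up. A row lasts 1/12 s, in which the tool goes at most 0.0417 m and 0.125 rad, less where a joint would pass 70% of its speed; a pose out of reach is approached as far as the arm can. The fingers move at their own pace and stop on an object; the grip force is fixed at half the most. Time passes only in rows, so rows that do not move let the fingers close. It prints the time, the measured TCP pose, the force, the opening and the grip force at its end. Input that does not fit is refused with a message, and nothing moves.
- manip.get_state(): the state, without advancing time (a new reading comes with each control period).
- manip.get_image(name): name is "side" or "top" or "wrist"; returns a dict with "pixels" (420x560x3 uint8, blue, green, red), "fov_y" (degrees; the focal length in pixels is half the picture's height over the tangent of half this angle, whatever the lens; pixels are square), "cx", "cy" (the principal point, pixels), "dist_coeffs" ([k1, k2, p1, p2, k3] as OpenCV has them; the pictures are not rectified), "R" (3x3) and "t" (3): a world point X has camera coordinates R X + t; the wrist camera has in their place "T_tool_cam" (4x4, takes a point from camera to tool coordinates, whose origin is the TCP and whose axes are the flange's). Camera axes: x right, y down, z forward; pixel columns grow to the right and rows downward; lengths in m; the calibration is good to about 2 mm. A picture is of the moment at which its call begins: read the wrist's pose just before it. There is no depth.
- manip.sign_off(): hands the job in; it is judged then, once.
The state is a dict: "time_s": time; "joint_positions": joint angles; "joint_vel": joint speeds; "joint_efforts": joint torques, N m; "ee_pos": TCP position; "ee_rot": TCP orientation; "contact_force": force on the tool from outside, world axes, zero at the start; "ft_torque": the same for the moment, N m; "gripper_width": opening from 0.0 (shut) to 1.0 (fully open); "finger_force": force on a finger pad.
Only numpy, scipy, OpenCV 4.12 (cv2) and the standard library are available. Lean on these libraries where they do the work, as an engineer would, in place of code of your own. Each camera call takes 0.05 s, during which the arm holds its last target. There are 200 camera calls.

## Working session

There is one attempt and no reset: what is moved stays moved. The work goes in short steps, Python scripts to look and compute and a shell command to move; the robot and the scene stay as the last step left them, time stands still between calls to the robot, and variables do not carry over. Pictures are saved under pics/ and viewed, at most 10 in all, crops included, and the job is handed in when it is done.

```bash
ls; mkdir -p pics; python3 - <<'E'
from bench import manip
import cv2,numpy as np
s=manip.get_state();print(s)
for n in("top","side"):
    i=manip.get_image(n);cv2.imwrite(f"pics/{n}0.png",i["pixels"])
    print(n,{k:(np.round(v,4).tolist() if k!="pixels" else 0) for k,v in i.items() if k!="pixels"})
    np.save(f"{n}.npy",{k:v for k,v in i.items() if k!="pixels"},allow_pickle=True)
E
```

```text
bench.py
inch.py
pics
{'time_s': 0.0, 'joint_positions': array([ 1.03917814e+00,  2.59356950e-01,  1.53608425e+00, -4.93663252e-06,
        1.34804251e+00, -2.02794496e-01]), 'joint_vel': array([ 0.00080524, -0.00050473, -0.00151404,  0.00027177, -0.00301387,
        0.00021441]), 'joint_efforts': array([-6.58116587e-04, -4.46030903e+01, -2.90570104e+01, -4.29076144e-04,
        1.16252282e-02, -4.47526773e-06]), 'ee_pos': array([0.17732511, 0.52009365, 0.24916671]), 'ee_rot': array([-5.14078898e-01, -3.09856137e+00,  2.77454833e-03]), 'contact_force': array([ 0.30427136,  0.19272811, -0.49692197]), 'ft_torque': array([-0.01717249, -0.00020792, -0.06771143]), 'finger_force': 0.0, 'gripper_width': 0.998187021697139}
top {'fov_y': 44.5306, 'cx': 288.2633, 'cy': 215.1681, 'dist_coeffs': [0.0445, 0.0, 0.0, 0.0, 0.0], 'R': [[0.0174, -0.9998, -0.0071], [-0.9898, -0.0162, -0.1416], [0.1415, 0.0095, -0.9899]], 't': [-0.0778, 0.4843, 1.2003]}
side {'fov_y': 43.6797, 'cx': 281.096, 'cy': 205.496, 'dist_coeffs': [-0.0287, 0.0, 0.0, 0.0, 0.0], 'R': [[-0.9994, -0.0341, -0.0049], [-0.0281, 0.8903, -0.4546], [0.0199, -0.4542, -0.8907]], 't': [0.4842, 0.1234, 1.1679]}
```
View pics/top0.png

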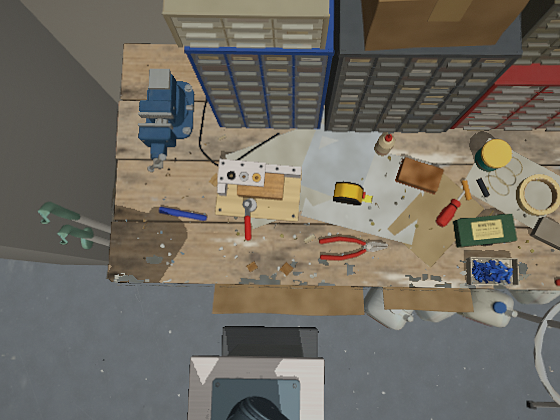

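View pics/side0.png

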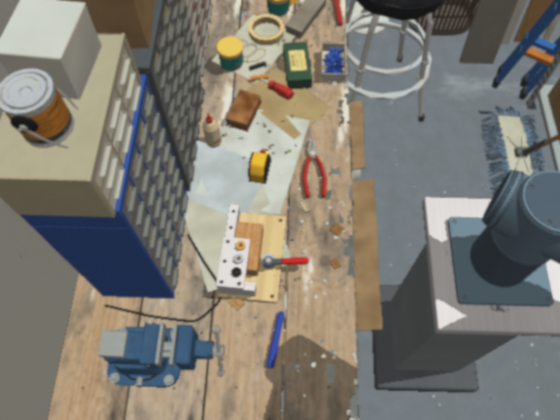

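The top view shows the jig at about (258,190), the lever at (248,220), the block at (262,187) and the bushes at (231..256,177). The tape is at (349,193), the pliers at (350,245) and the marker at (183,213). I'll enlarge both views.

```bash
python3 - <<'E'
import cv2
a=cv2.imread("pics/top0.png")[145:245,205:315];cv2.imwrite("pics/topc.png",cv2.resize(a,None,fx=6,fy=6,interpolation=cv2.INTER_CUBIC))
a=cv2.imread("pics/side0.png")[195:305,205:325];cv2.imwrite("pics/sidec.png",cv2.resize(a,None,fx=5,fy=5,interpolation=cv2.INTER_CUBIC))
E
```

View pics/topc.png

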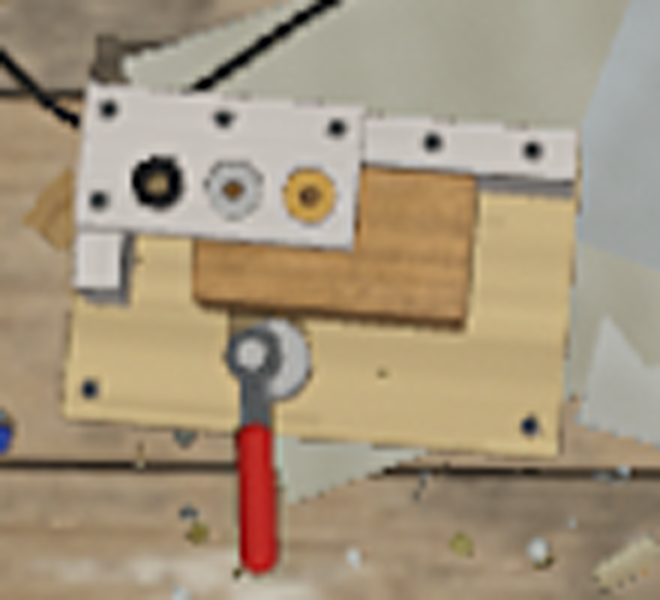

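View pics/sidec.png

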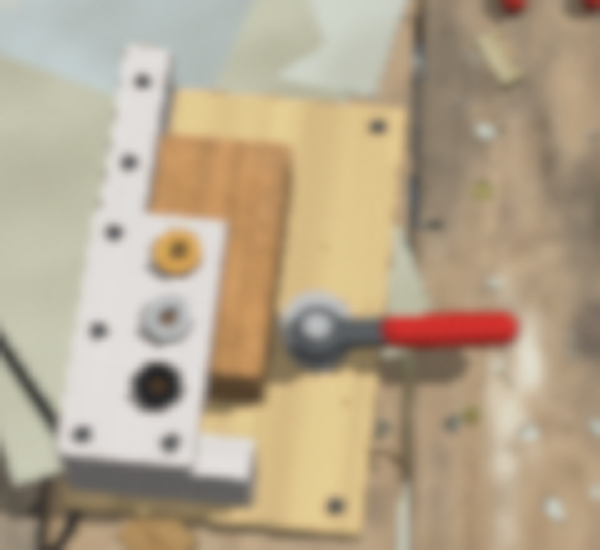

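The top crop shows brass at (310,195), steel at (234,189), black at (157,182), the pivot at (255,355), the grip end at (259,570) and the block's near free corner at (465,322). In the side crop brass is at (177,250), steel at (166,318), black at (157,385), the pivot at (317,327) and the grip end at (517,327).

```bash
cat > m.py <<'E'
import numpy as np,cv2
from scipy.optimize import least_squares
from scipy.spatial.transform import Rotation as Ro
C={n:np.load(n+".npy",allow_pickle=True).item() for n in("top","side")}
def proj(c,X):
    f=210/np.tan(np.radians(c["fov_y"])/2);K=np.array([[f,0,c["cx"]],[0,f,c["cy"]],[0,0,1.]])
    return cv2.projectPoints(np.float64(X).reshape(-1,1,3),cv2.Rodrigues(np.array(c["R"]))[0],np.array(c["t"]),K,np.array(c["dist_coeffs"]))[0].reshape(-1,2)
def tp(p): return (np.array(p)+.5)/6-.5+[205,145]
def sd(p): return (np.array(p)+.5)/5-.5+[205,195]
def tri(a,b):
    return least_squares(lambda X:np.r_[proj(C["top"],X)[0]-a,proj(C["side"],X)[0]-b],[.5,.1,.05])
E
python3 - <<'E'
from m import *
P={"brass":((310,195),(177,250)),"steel":((234,189),(166,318)),"black":((157,182),(157,385)),"pivot":((255,355),(317,327)),"tip":((259,570),(517,327)),
"baseL":((65,415),(357,533)),"baseR":((558,455),(407,105)),"blkfree":((465,322),(290,148)),"blkhome":((195,300),(265,380))}
W={}
for k,(a,b) in P.items():
    r=tri(tp(a),sd(b));W[k]=r.x;print(k,r.x.round(4),"res",np.abs(r.fun).max().round(2))
# jig fit in both images, bushes at unknown s along y
J={"pivot":(-35,5,None),"baseL":(-62,85,12),"baseR":(-62,-120,12)}
d=W["black"]-W["brass"];print("spacing",np.linalg.norm(d)/2)
def jig(p,X): return np.array([p[0],p[1],0])+Ro.from_euler("z",p[2]).apply(np.array(X)/1000)
def f(p):
    o=[]
    for k,X in [("baseL",(-62,85,12)),("baseR",(-62,-120,12)),("brass",(p[3],p[4]-30,71)),("steel",(p[3],p[4],71)),("black",(p[3],p[4]+30,71))]:
        x=jig(p,X);a,b=P[k];o+=[proj(C["top"],x)[0]-tp(a),proj(C["side"],x)[0]-sd(b)]
    return np.concatenate(o)
r=least_squares(f,[.55,.1,0,36,23],x_scale=[.01,.01,.1,10,10])
print("jig",r.x.round(4),r.fun.round(1))
p=r.x
for k in("pivot","tip","blkfree","blkhome","brass","baseL","baseR"):
    print(k,"jig mm",(Ro.from_euler("z",-p[2]).apply(W[k]-[p[0],p[1],0])*1000).round(1))
for k,X in dict(stop=(25,60,33),pivot=(-35,5,37.5),brass=(p[3],p[4]-30,64)).items(): print(k,jig(p,X).round(4))
E
```

```text
brass [0.5712 0.0073 0.0667] res 0.18
steel [0.5738 0.0375 0.0645] res 0.25
black [0.5755 0.0679 0.0661] res 0.14
pivot [0.5113 0.0297 0.0392] res 0.13
tip [0.425  0.0259 0.0365] res 0.1
baseL [0.4911 0.1102 0.0045] res 0.28
baseR [ 0.4763 -0.0925  0.0095] res 0.05
blkfree [ 0.5266 -0.0544  0.0401] res 0.39
blkhome [0.5327 0.0545 0.0395] res 0.07
spacing 0.030402425436256
jig [ 5.46400e-01  2.25000e-02 -7.07000e-02  2.50719e+01  1.77193e+01] [-1.  -0.5  0.4 -0.2  0.1  0.   0.1 -0.6 -0.6 -0.3  0.3 -0.2 -0.6 -0.4
  0.5 -0.6 -0.4 -0.3  0.2 -0.6]
pivot jig mm [-35.6   4.7  39.2]
tip jig mm [-121.4   -5.2   36.5]
blkfree jig mm [-14.4 -78.1  40.1]
blkhome jig mm [-15.9  31.   39.5]
brass jig mm [ 25.8 -13.4  66.7]
baseL jig mm [-61.4  83.5   4.5]
baseR jig mm [ -61.8 -119.7    9.5]
stop [0.5756 0.0806 0.033 ]
pivot [0.5119 0.03   0.0375]
brass [0.5706 0.0085 0.064 ]
```

```bash
cat > go.py <<'E'
# usage: go.py x y z [jigyaw_offset|keep]  -> delta in tool axes
import sys,numpy as np
from bench import manip
from scipy.spatial.transform import Rotation as Ro
s=manip.get_state();R=Ro.from_rotvec(s["ee_rot"]);p=s["ee_pos"]
O=np.array([.5464,.0225,0]);J=Ro.from_euler("z",-.0707)
print("tool axes in world",R.as_matrix().round(3).tolist(),"joints",s["joint_positions"].round(3).tolist())
print("jig mm",(J.inv().apply(p-O)*1000).round(1),"F",s["contact_force"].round(1))
for a in sys.argv[1:]:
    v=np.array([float(q) for q in a.split(",")]);
    X=v[1:4] if 0 else (v[:3] if abs(v[2])<1 else O+J.apply(v[:3]/1000))
    print(a,"-> world",X.round(4),"tool d",R.inv().apply(X-p).round(4))
# rotvecs bringing tool down with x-axis along jig +x / -x / +y / -y
for n,w in(("+x",0),("+y",1),("-x",2),("-y",3)):
    D=J*Ro.from_euler("z",w*np.pi/2)*Ro.from_matrix(np.diag([1,-1,-1]))
    print(n,(R.inv()*D).as_rotvec().round(3))
E
python3 go.py .15,.38,.25 .30,.24,.25 15,-125,150 15,-125,45
```

```text
tool axes in world [[-0.946, 0.323, -0.001], [0.323, 0.946, -0.001], [0.0, -0.002, -1.0]] joints [1.039, 0.259, 1.536, -0.0, 1.348, -0.203]
jig mm [-403.3  470.3  249.3] F [-0.1 -0.3 -0.8]
.15,.38,.25 -> world [0.15 0.38 0.25] tool d [-0.0194 -0.1415 -0.0005]
.30,.24,.25 -> world [0.3  0.24 0.25] tool d [-0.2065 -0.2255 -0.0004]
15,-125,150 -> world [ 0.5525 -0.1032  0.15  ] tool d [-0.5564 -0.4687  0.0998]
15,-125,45 -> world [ 0.5525 -0.1032  0.045 ] tool d [-0.5565 -0.4685  0.2048]
+x [-1.000e-03  2.000e-03  2.883e+00]
+y [-2.000e-03  1.000e-03  1.313e+00]
-x [-0.002 -0.001 -0.258]
-y [-1.000e-03 -2.000e-03 -1.829e+00]
```

Careful with the scale: shifts go in mm and turns go in units of 0.25 rad. That gives: -0.225 m is -225, -0.21 m is -210, -0.258 rad is -1.032.

```bash
echo '[[-5,-30,0,0,0,0,0],[-10,-65,0,0,0,0,0],[-15,-100,0,0,0,0,0],[-20,-135,0,0,0,0,0],[-40,-155,0,0,0,0,0],[-70,-170,0,0,0,0,0],[-100,-185,0,0,0,0,0],[-135,-200,0,0,0,0,0],[-170,-210,0,0,0,-0.2,0],[-200,-225,0,0,0,-0.48,0],[-200,-225,0,0,0,-0.8,0],[-200,-225,0,0,0,-1.032,0]]' | python3 inch.py; python3 go.py 15,-125,150 15,-125,45
```

```text
time_s: 1.1
ee_pos: [0.2956, 0.2413, 0.2497]
ee_rot: [-0.113, -3.139, 0.001]
contact_force: [-0.0, 0.6, 0.6]
gripper_width: 0.002
finger_force: 0.0
tool axes in world [[-0.997, 0.072, -0.001], [0.072, 0.997, -0.0], [0.001, -0.001, -1.0]] joints [0.39, -0.056, 1.892, -0.0, 1.305, -1.109]
jig mm [-265.6  200.6  249.7] F [-0.   0.6  0.6]
15,-125,150 -> world [ 0.5525 -0.1032  0.15  ] tool d [-0.281  -0.3252  0.0998]
15,-125,45 -> world [ 0.5525 -0.1032  0.045 ] tool d [-0.2811 -0.3252  0.2048]
+x [-1.00e-03  1.00e-03  3.14e+00]
+y [-1.00e-03  0.00e+00  1.57e+00]
-x [-0.001 -0.001 -0.001]
-y [-0.000e+00 -1.000e-03 -1.572e+00]
```

To row units: -0.325 m is -325, -0.298 m is -298.

```bash
echo '[[-23,-27,0,0,0,0,0],[-47,-54,0,0,0,0,0],[-70,-81,0,0,0,0,0],[-94,-108,0,0,0,0,0],[-117,-135,0,0,0,0,0],[-140,-162,0,0,0,0,0],[-164,-190,10,0,0,0,0],[-187,-217,30,0,0,0,0],[-210,-244,50,0,0,0,0],[-234,-271,70,0,0,0,0],[-258,-298,85,0,0,0,0],[-281,-325,100,0,0,0,0]]' | python3 inch.py
echo '[[0,0,0,0,0,0,0],[0,0,0,0,0,0,0]]' | python3 inch.py; python3 go.py 15,-115,45
python3 - <<'E'
from bench import manip
import cv2
i=manip.get_image("top")["pixels"][130:250,195:335]
j=manip.get_image("side")["pixels"][165:305,180:330]
a=cv2.resize(i,(466,400),interpolation=2)
b=cv2.resize(j,(334,312),interpolation=2);b=cv2.copyMakeBorder(b,0,88,0,0,0)
cv2.imwrite("pics/p1.png",cv2.hconcat([a,b]))
E
```

```text
time_s: 2.1
ee_pos: [0.5519, -0.1025, 0.1484]
ee_rot: [-0.112, -3.138, -0.001]
contact_force: [-0.3, 0.8, -0.4]
gripper_width: -0.003
finger_force: 0.0
time_s: 2.27
ee_pos: [0.5512, -0.1023, 0.1479]
ee_rot: [-0.115, -3.136, -0.002]
contact_force: [-0.0, 0.5, -0.3]
gripper_width: 0.002
finger_force: 0.0
tool axes in world [[-0.997, 0.073, -0.004], [0.073, 0.997, 0.001], [0.004, 0.001, -1.0]] joints [-0.383, 0.367, 1.647, 0.0, 1.131, -1.88]
jig mm [  13.6 -124.2  147.9] F [-0.   0.5 -0.3]
15,-115,45 -> world [ 0.5532 -0.0933  0.045 ] tool d [-0.0018  0.0091  0.1029]
+x [-6.000e-03 -2.000e-03  3.139e+00]
+y [-0.002 -0.004  1.568]
-x [ 0.001 -0.004 -0.003]
-y [ 0.004 -0.002 -1.574]
```

View pics/p1.png

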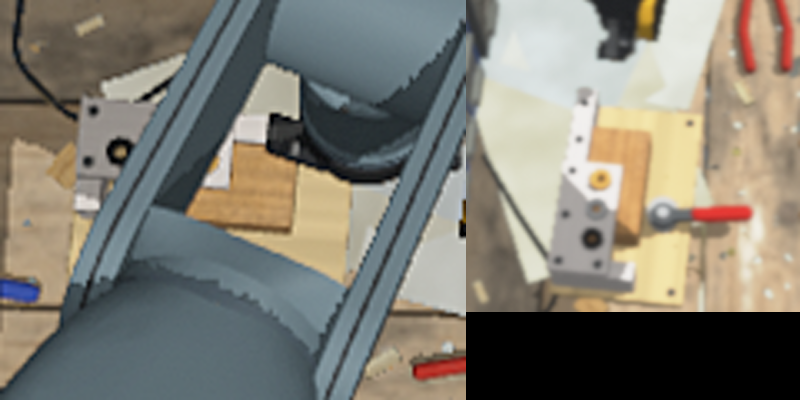

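The arm covers most of the top view. In the side view the shut fingers, at (612,50), hang just past the block's free end. Next I lower them and check the height.

To row units: 0.103 m is 103, 0.045 m is 45.

```bash
echo '[[0,0,20,0,0,0,0],[0,0,45,0,0,0,0],[-1,0,65,0,0,0,0],[-1,0,80,0,0,0,0],[-2,0,92,0,0,0,0],[-2,0,100,0,0,0,0],[-2,0,103,0,0,0,0],[-2,0,103,0,0,0,0]]' | python3 inch.py; python3 go.py 15,-95,45 15,-64,45
```

```text
time_s: 3.03
ee_pos: [0.5534, -0.1007, 0.0471]
ee_rot: [-0.11, -3.139, -0.0]
contact_force: [-0.3, 0.3, 0.7]
gripper_width: -0.003
finger_force: 0.0
tool axes in world [[-0.998, 0.07, -0.0], [0.07, 0.998, 0.0], [0.0, 0.0, -1.0]] joints [-0.378, 0.493, 1.741, 0.0, 0.907, -1.879]
jig mm [  15.7 -122.4   47.1] F [-0.3  0.3  0.7]
15,-95,45 -> world [ 0.5547 -0.0733  0.045 ] tool d [0.0006 0.0274 0.0021]
15,-64,45 -> world [ 0.5568 -0.0424  0.045 ] tool d [0.0006 0.0584 0.0021]
+x [ 0.     0.    -3.141]
+y [-0.    -0.     1.571]
-x [ 0.    -0.     0.001]
-y [ 0.   -0.   -1.57]
```

To row units: 0.049 m is 49, 0.046 m is 46.

```bash
echo '[[0,8,0,0,0,0,0],[0,15,0,0,0,0,0],[0,20,0,0,0,0,0],[0,24,0,0,0,0,0],[0,28,0,0,0,0,0],[0,31,0,0,0,0,0],[0,34,0,0,0,0,0],[0,37,0,0,0,0,0],[0,40,0,0,0,0,0],[0,43,0,0,0,0,0],[0,46,0,0,0,0,0],[0,49,0,0,0,0,0]]' | python3 inch.py; python3 go.py 15,-64,45
```

```text
time_s: 4.03
ee_pos: [0.5571, -0.0522, 0.0471]
ee_rot: [0.111, 3.139, -0.0]
contact_force: [0.1, -1.5, 0.8]
gripper_width: -0.001
finger_force: 0.7
tool axes in world [[-0.997, 0.071, 0.0], [0.071, 0.997, -0.0], [-0.0, -0.0, -1.0]] joints [-0.293, 0.489, 1.749, -0.0, 0.903, -1.793]
jig mm [ 15.9 -73.8  47.1] F [ 0.1 -1.5  0.8]
15,-64,45 -> world [ 0.5568 -0.0424  0.045 ] tool d [0.0009 0.0098 0.0021]
+x [0.    0.    3.141]
+y [0.    0.    1.571]
-x [-0.  0. -0.]
-y [-0.     0.    -1.571]
```

Contact at about 1.5 N. I'll push on slowly until the stop shows in the force.

To row units: 0.008 m is 8, 0.007 m is 7.

```bash
echo '[[0,2,0,0,0,0,0],[0,4,0,0,0,0,0],[0,6,0,0,0,0,0],[0,7,0,0,0,0,0],[0,8,0,0,0,0,0],[0,8,0,0,0,0,0]]' | python3 inch.py;echo '[[0,1,0,0,0,0,0],[0,2,0,0,0,0,0],[0,2,0,0,0,0,0]]' | python3 inch.py;python3 go.py
```

```text
time_s: 4.53
ee_pos: [0.5575, -0.0441, 0.047]
ee_rot: [-0.111, -3.14, -0.0]
contact_force: [0.1, -0.7, 0.1]
gripper_width: -0.004
finger_force: 0.2
time_s: 4.78
ee_pos: [0.5576, -0.0422, 0.0469]
ee_rot: [-0.111, -3.139, -0.0]
contact_force: [0.2, -0.2, 0.5]
gripper_width: 0.003
finger_force: 0.3
tool axes in world [[-0.997, 0.071, -0.0], [0.071, 0.997, 0.0], [0.0, 0.0, -1.0]] joints [-0.275, 0.489, 1.75, 0.0, 0.903, -1.775]
jig mm [ 15.8 -63.7  46.9] F [ 0.2 -0.2  0.5]
+x [-0.    -0.     3.142]
+y [-0.    -0.     1.571]
-x [ 0. -0. -0.]
-y [ 0.    -0.    -1.571]
```

```bash
echo '[[0,1,0,0,0,0,0],[0,2,0,0,0,0,0],[0,2,0,0,0,0,0]]' | python3 inch.py;echo '[[0,1,0,0,0,0,0],[0,2,0,0,0,0,0],[0,2,0,0,0,0,0]]' | python3 inch.py
```

```text
time_s: 5.03
ee_pos: [0.5579, -0.0407, 0.047]
ee_rot: [0.111, 3.139, -0.001]
contact_force: [1.0, -3.5, 0.1]
gripper_width: -0.002
finger_force: 1.8
time_s: 5.28
ee_pos: [0.558, -0.0405, 0.0471]
ee_rot: [-0.11, -3.14, 0.005]
contact_force: [-1.0, -11.0, -0.3]
gripper_width: 0.002
finger_force: 5.8
```

To row units: 0.11 m is 110, -0.1 m is -100.

```bash
echo '[[0,-8,0,0,0,0,0],[0,-20,0,0,0,0,0],[0,-25,-10,0,0,0,0],[0,-25,-35,0,0,0,0],[0,-25,-65,0,0,0,0],[10,-15,-90,0,0,0,0],[35,5,-100,0,0,0,0],[60,30,-100,0,0,0,0],[85,55,-100,0,0,0,0],[105,80,-100,0,0,0,0],[110,100,-100,0,0,0,0],[110,100,-100,0,0,0,0]]' | python3 inch.py;echo '[[0,0,0,0,0,0,0]]' | python3 inch.py;python3 go.py -95,38,42
python3 - <<'E'
from bench import manip
import cv2
i=manip.get_image("side")["pixels"][185:305,190:330]
cv2.imwrite("pics/p2.png",cv2.resize(i,None,fx=5,fy=5,interpolation=2))
E
```

```text
time_s: 6.28
ee_pos: [0.4533, 0.0721, 0.1478]
ee_rot: [-0.108, -3.139, -0.003]
contact_force: [-0.5, -0.8, -0.1]
gripper_width: -0.003
finger_force: 0.0
time_s: 6.37
ee_pos: [0.4553, 0.0698, 0.1479]
ee_rot: [0.108, 3.138, 0.0]
contact_force: [0.4, -0.5, -0.1]
gripper_width: -0.002
finger_force: 0.0
tool axes in world [[-0.998, 0.069, 0.001], [0.069, 0.998, 0.0], [-0.001, 0.0, -1.0]] joints [-0.091, 0.199, 1.887, 0.0, 1.054, -1.593]
jig mm [-94.2  40.8 147.9] F [ 0.4 -0.5 -0.1]
-95,38,42 -> world [0.4543 0.0671 0.042 ] tool d [ 0.0009 -0.0028  0.1059]
+x [-2.00e-03  0.00e+00 -3.14e+00]
+y [1.000e-03 1.000e-03 1.573e+00]
-x [0.    0.001 0.002]
-y [-1.000e-03  1.000e-03 -1.569e+00]
```

View pics/p2.png

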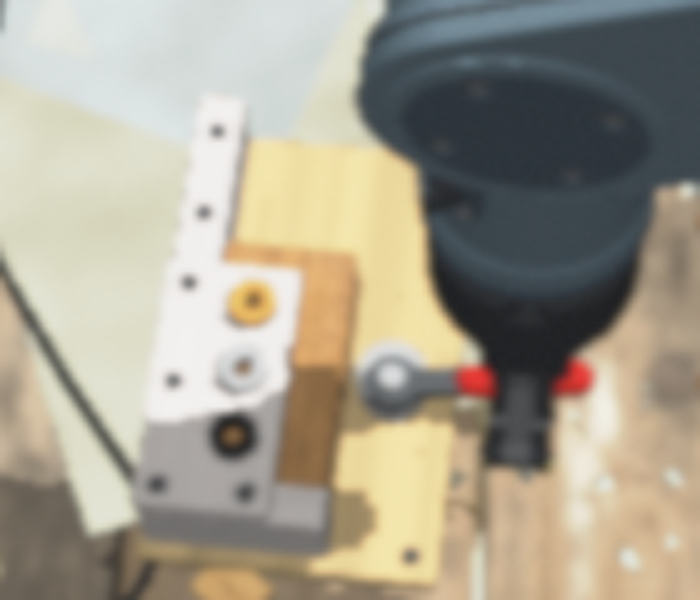

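The block's end is flush with the stop, at about (285,485). The fingers are at (520,465), on the +y side of the lever. Descending.

```bash
echo '[[0,0,20,0,0,0,0],[0,0,50,0,0,0,0],[1,0,75,0,0,0,0],[1,0,92,0,0,0,0],[1,0,102,0,0,0,0],[1,0,105,0,0,0,0],[1,0,105,0,0,0,0]]' | python3 inch.py;python3 go.py -95,19,42 -97,4,42 -93,-20,42 -77,-41,42 -65,-48,42
```

```text
time_s: 7.0
ee_pos: [0.4545, 0.0683, 0.0413]
ee_rot: [-0.114, -3.138, -0.0]
contact_force: [-0.0, -1.3, 0.3]
gripper_width: -0.001
finger_force: 0.0
tool axes in world [[-0.997, 0.072, -0.002], [0.072, 0.997, 0.0], [0.002, -0.0, -1.0]] joints [-0.094, 0.362, 1.998, -0.0, 0.783, -1.593]
jig mm [-94.9  39.2  41.3] F [-0.  -1.3  0.3]
-95,19,42 -> world [0.453  0.0482 0.042 ] tool d [ 0.     -0.0202 -0.0007]
-97,4,42 -> world [0.4499 0.0333 0.042 ] tool d [ 0.002  -0.0352 -0.0007]
-93,-20,42 -> world [0.4522 0.0091 0.042 ] tool d [-0.002  -0.0592 -0.0007]
-77,-41,42 -> world [ 0.4667 -0.013   0.042 ] tool d [-0.0181 -0.0801 -0.0007]
-65,-48,42 -> world [ 0.4782 -0.0208  0.042 ] tool d [-0.0301 -0.0871 -0.0007]
+x [-3.00e-03  0.00e+00  3.14e+00]
+y [-1.000e-03 -1.000e-03  1.569e+00]
-x [-0.    -0.002 -0.002]
-y [ 1.000e-03 -1.000e-03 -1.572e+00]
```

To row units: -0.084 m is -84, -0.08 m is -80.

```bash
echo '[[0,-10,0,0,0,0,0],[0,-20,0,0,0,0,0],[1,-28,0,0,0,0,0],[2,-35,0,0,0,0,0],[2,-42,0,0,0,0,0],[0,-51,0,0,0,0,0],[-2,-59,0,0,0,0,0],[-7,-66,0,0,0,0,0],[-12,-73,0,0,0,0,0],[-18,-80,0,0,0,0,0],[-24,-84,0,0,0,0,0],[-24,-84,0,0,0,0,0]]' | python3 inch.py;python3 go.py -65,-49,42 -54,-53,42 -50,-53,42
```

```text
time_s: 8.0
ee_pos: [0.4737, -0.0174, 0.0419]
ee_rot: [0.112, 3.139, -0.001]
contact_force: [-0.5, -0.1, -0.1]
gripper_width: 0.002
finger_force: 0.0
tool axes in world [[-0.997, 0.072, 0.001], [0.072, 0.997, -0.001], [-0.001, -0.0, -1.0]] joints [-0.273, 0.379, 1.965, -0.0, 0.796, -1.771]
jig mm [-69.7 -45.   41.9] F [-0.5 -0.1 -0.1]
-65,-49,42 -> world [ 0.4781 -0.0218  0.042 ] tool d [-0.0047 -0.004  -0.    ]
-54,-53,42 -> world [ 0.4888 -0.0266  0.042 ] tool d [-0.0157 -0.008  -0.    ]
-50,-53,42 -> world [ 0.4928 -0.0268  0.042 ] tool d [-0.0197 -0.008  -0.    ]
+x [1.000e-03 1.000e-03 3.141e+00]
+y [0.00e+00 1.00e-03 1.57e+00]
-x [-0.     0.001 -0.001]
-y [-1.000e-03  0.000e+00 -1.572e+00]
```

To row units: -0.014 m is -14, -0.012 m is -12.

```bash
echo '[[-3,-3,0,0,0,0,0],[-6,-5,0,0,0,0,0],[-9,-7,0,0,0,0,0],[-12,-8,0,0,0,0,0],[-14,-8,0,0,0,0,0],[-14,-8,0,0,0,0,0]]' | python3 inch.py;echo '[[-1,0,0,0,0,0,0],[-2,0,0,0,0,0,0],[-2,0,0,0,0,0,0]]' | python3 inch.py; python3 go.py
python3 - <<'E'
from bench import manip
import cv2
i=manip.get_image("side")["pixels"][185:305,190:330]
cv2.imwrite("pics/p3.png",cv2.resize(i,None,fx=5,fy=5,interpolation=2))
E
```

```text
time_s: 8.5
ee_pos: [0.4844, -0.0246, 0.0415]
ee_rot: [-0.11, -3.136, -0.001]
contact_force: [-3.7, 1.9, -1.4]
gripper_width: -0.003
finger_force: 2.1
time_s: 8.75
ee_pos: [0.4861, -0.025, 0.0415]
ee_rot: [-0.11, -3.136, -0.0]
contact_force: [-5.4, 1.0, -0.5]
gripper_width: -0.003
finger_force: 2.5
tool axes in world [[-0.998, 0.07, -0.004], [0.07, 0.998, 0.0], [0.004, 0.0, -1.0]] joints [-0.281, 0.4, 1.931, -0.001, 0.815, -1.781]
jig mm [-56.8 -51.6  41.5] F [-5.4  1.  -0.5]
+x [ 0.006  0.    -3.141]
+y [-0.003 -0.003  1.572]
-x [ 0.    -0.004  0.001]
-y [ 0.003 -0.003 -1.57 ]
```

View pics/p3.png

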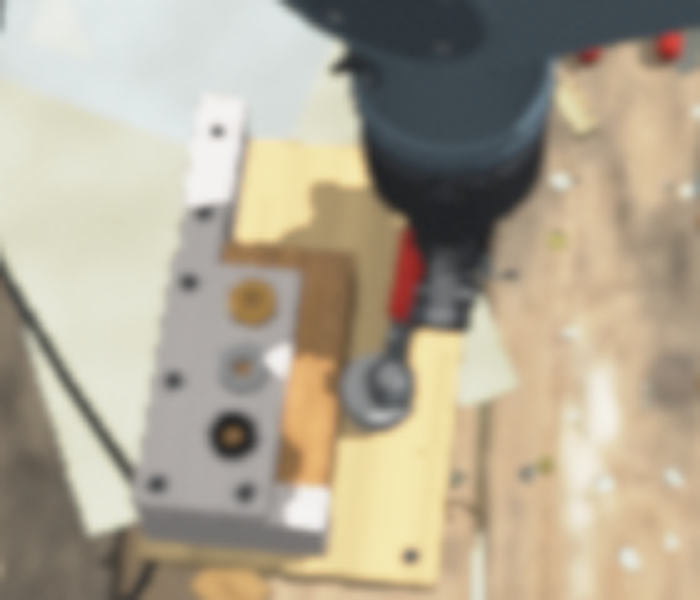

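The lever, red at (405,275), lies almost along the block, and the cam disc at (370,390) is turning toward the block. I'll keep pushing in +x until the hard stop.

```bash
echo '[[-1,0,0,0,0,0,0],[-2,0,0,0,0,0,0],[-2,0,0,0,0,0,0]]' | python3 inch.py;echo '[[-1,0,0,0,0,0,0],[-2,0,0,0,0,0,0],[-2,0,0,0,0,0,0]]' | python3 inch.py;echo '[[-1,0,0,0,0,0,0],[-2,0,0,0,0,0,0],[-2,0,0,0,0,0,0]]' | python3 inch.py
```

```text
time_s: 9.05
ee_pos: [0.4879, -0.0254, 0.0414]
ee_rot: [-0.11, -3.136, 0.0]
contact_force: [-6.8, 0.4, -0.5]
gripper_width: -0.002
finger_force: 2.9
time_s: 9.3
ee_pos: [0.49, -0.0257, 0.0415]
ee_rot: [-0.11, -3.136, 0.001]
contact_force: [-5.3, -2.5, -0.4]
gripper_width: 0.002
finger_force: 2.9
time_s: 9.55
ee_pos: [0.4911, -0.0259, 0.0414]
ee_rot: [-0.109, -3.134, 0.001]
contact_force: [-9.2, -2.0, 3.3]
gripper_width: -0.002
finger_force: 4.4
```

To row units: -0.002 m is -2, -0.001 m is -1.

```bash
echo '[[-1,0,0,0,0,0,0],[-2,0,0,0,0,0,0],[-2,0,0,0,0,0,0]]' | python3 inch.py;echo '[[-1,0,0,0,0,0,0],[-2,0,0,0,0,0,0],[-2,0,0,0,0,0,0]]' | python3 inch.py; python3 go.py
```

```text
time_s: 9.8
ee_pos: [0.4912, -0.0258, 0.0412]
ee_rot: [-0.108, -3.13, 0.0]
contact_force: [-14.5, -3.2, 7.2]
gripper_width: -0.002
finger_force: 7.0
time_s: 10.05
ee_pos: [0.4914, -0.0258, 0.0411]
ee_rot: [-0.108, -3.126, 0.0]
contact_force: [-19.7, -4.2, 13.3]
gripper_width: -0.004
finger_force: 9.7
tool axes in world [[-0.998, 0.069, -0.013], [0.069, 0.998, 0.0], [0.013, -0.0, -1.0]] joints [-0.277, 0.412, 1.911, -0.004, 0.832, -1.776]
jig mm [-51.5 -52.1  41.1] F [-19.7  -4.2  13.3]
+x [ 2.10e-02 -1.00e-03 -3.14e+00]
+y [-0.011 -0.01   1.573]
-x [-0.    -0.013  0.002]
-y [ 0.01  -0.011 -1.569]
```

The hard stop is reached: 20 N with no further motion. I'll back off, lift clear and go over the bridge.

```bash
echo '[[10,0,0,0,0,0,0],[30,0,0,0,0,0,0],[35,0,-10,0,0,0,0],[35,0,-35,0,0,0,0],[35,0,-65,0,0,0,0],[35,0,-95,0,0,0,0],[20,5,-110,0,0,0,0],[-5,12,-120,0,0,0,0],[-30,20,-120,0,0,0,0],[-55,30,-120,0,0,0,0],[-72,40,-120,0,0,0,0],[-72,40,-120,0,0,0,0]]' | python3 inch.py;echo '[[0,0,0,0,0,0,0],[0,0,0,0,0,0,0],[0,0,0,0,0,0,0]]' | python3 inch.py;python3 go.py 25.5,-12.5,130 25.5,-12.5,103
python3 - <<'E'
from bench import manip
import cv2
i=manip.get_image("side")["pixels"][185:305,190:330]
j=manip.get_image("wrist");print({k:v for k,v in j.items() if k!="pixels"})
a=cv2.resize(i,(400,343),interpolation=2);b=cv2.resize(j["pixels"],(400,300));b=cv2.copyMakeBorder(b,0,43,0,0,0)
cv2.imwrite("pics/p4.png",cv2.hconcat([a,b]))
E
```

```text
time_s: 11.05
ee_pos: [0.5768, 0.0097, 0.1636]
ee_rot: [0.109, 3.134, -0.0]
contact_force: [-0.3, 0.0, 1.3]
gripper_width: -0.0
finger_force: 0.0
time_s: 11.3
ee_pos: [0.5716, 0.0085, 0.1623]
ee_rot: [-0.111, -3.139, 0.0]
contact_force: [0.5, 0.6, -0.1]
gripper_width: 0.0
finger_force: 0.0
tool axes in world [[-0.997, 0.071, -0.0], [0.071, 0.997, -0.0], [0.0, -0.0, -1.0]] joints [-0.18, 0.369, 1.605, -0.0, 1.168, -1.68]
jig mm [ 26.2 -12.2 162.3] F [ 0.5  0.6 -0.1]
25.5,-12.5,130 -> world [0.571  0.0082 0.13  ] tool d [ 0.0007 -0.0003  0.0323]
25.5,-12.5,103 -> world [0.571  0.0082 0.103 ] tool d [ 0.0007 -0.0003  0.0593]
+x [-0.     0.     3.141]
+y [-0.     0.     1.571]
-x [-0. -0. -0.]
-y [-0.    -0.    -1.571]
{'fov_y': 62.5337152827666, 'cx': 279.2161353752616, 'cy': 208.64500564004712, 'dist_coeffs': array([0.00429376, 0.        , 0.        , 0.        , 0.        ]), 'T_tool_cam': array([[-8.16195628e-05, -9.46961817e-01, -3.21346091e-01,
         8.31763723e-02],
       [ 9.99999049e-01, -5.19793112e-04,  1.27776487e-03,
         2.68039615e-04],
       [-1.37702803e-03, -3.21345680e-01,  9.46960959e-01,
        -1.24051126e-01],
       [ 0.00000000e+00,  0.00000000e+00,  0.00000000e+00,
         1.00000000e+00]])}
```

View pics/p4.png

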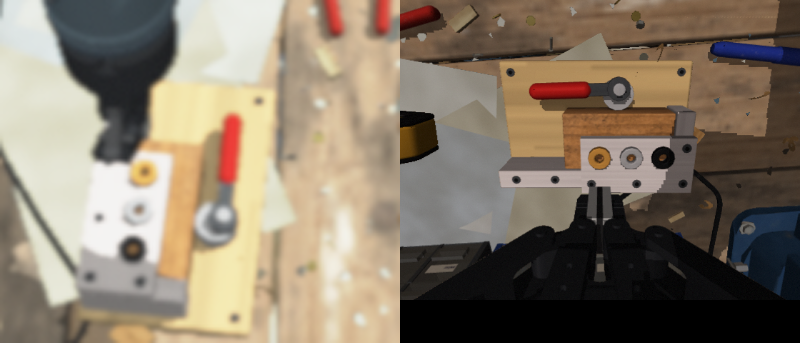

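The lever now lies along jig -y, clamped, and the block's end meets the stop. In the wrist view brass is at (599,157), which is pixel (279,220) at full size. I'll cross-check its position from that.

```bash
python3 - <<'E'
from bench import manip
import numpy as np
from scipy.spatial.transform import Rotation as Ro
s=manip.get_state();j=manip.get_image("wrist");T=j["T_tool_cam"];f=210/np.tan(np.radians(j["fov_y"])/2)
for px in((279,220),(323,220.5),(367.5,220.5)):
    d=Ro.from_rotvec(s["ee_rot"]).apply(T[:3,:3]@[(px[0]-j["cx"])/f,(px[1]-j["cy"])/f,1])
    o=s["ee_pos"]+Ro.from_rotvec(s["ee_rot"]).apply(T[:3,3]);print((o+d*(.071-o[2])/d[2]).round(4))
E
```

```text
[0.5696 0.009  0.071 ]
[0.572  0.0382 0.071 ]
[0.5742 0.0677 0.071 ]
```

The two agree within 1.5 mm, and the bush spacing comes out at 29.5 mm. Descending to point, then holding.

```bash
echo '[[0,0,15,0,0,0,0],[1,0,30,0,0,0,0],[1,0,42,0,0,0,0],[1,0,52,0,0,0,0],[1,0,57,0,0,0,0],[1,0,58,0,0,0,0],[1,0,58,0,0,0,0]]' | python3 inch.py; Z='x'; echo '[[0,0,0,0,0,0,0],[0,0,0,0,0,0,0],[0,0,0,0,0,0,0],[0,0,0,0,0,0,0],[0,0,0,0,0,0,0],[0,0,0,0,0,0,0]]' | python3 inch.py; python3 - <<'E'
from bench import manip
import cv2
i=manip.get_image("side")["pixels"][195:285,190:310]
j=manip.get_image("wrist")
a=cv2.resize(i,(400,300),interpolation=2);b=cv2.resize(j["pixels"],(400,300))
cv2.imwrite("pics/p5.png",cv2.hconcat([a,b]))
E
```

```text
time_s: 12.03
ee_pos: [0.5713, 0.0087, 0.104]
ee_rot: [-0.111, -3.139, 0.0]
contact_force: [-1.4, 0.5, 0.5]
gripper_width: 0.0
finger_force: 0.0
time_s: 12.53
ee_pos: [0.5714, 0.0088, 0.1042]
ee_rot: [0.111, 3.139, -0.0]
contact_force: [0.7, 0.3, 0.1]
gripper_width: -0.0
finger_force: 0.0
```

View pics/p5.png

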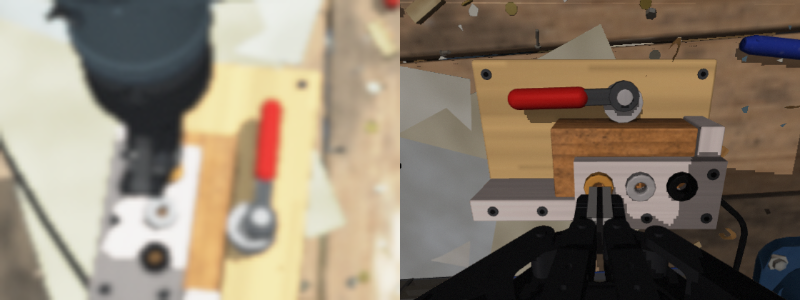

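The fingertips, at (599,195) in the wrist view, stand just over the brass bush at (599,183) with a visible gap. The lever is clamped and the block is home. I'll nudge 1 mm, then hold.

```bash
echo '[[1,0,0,0,0,0,0],[1,0,0,0,0,0,0],[1,0,0,0,0,0,0],[1,0,0,0,0,0,0]]' | python3 inch.py >/dev/null
echo '[[0,0,0,0,0,0,0],[0,0,0,0,0,0,0],[0,0,0,0,0,0,0],[0,0,0,0,0,0,0],[0,0,0,0,0,0,0],[0,0,0,0,0,0,0],[0,0,0,0,0,0,0],[0,0,0,0,0,0,0],[0,0,0,0,0,0,0],[0,0,0,0,0,0,0],[0,0,0,0,0,0,0],[0,0,0,0,0,0,0]]' | python3 inch.py >/dev/null
echo '[[0,0,0,0,0,0,0],[0,0,0,0,0,0,0],[0,0,0,0,0,0,0],[0,0,0,0,0,0,0],[0,0,0,0,0,0,0],[0,0,0,0,0,0,0],[0,0,0,0,0,0,0],[0,0,0,0,0,0,0],[0,0,0,0,0,0,0],[0,0,0,0,0,0,0],[0,0,0,0,0,0,0],[0,0,0,0,0,0,0]]' | python3 inch.py >/dev/null
echo '[[0,0,0,0,0,0,0],[0,0,0,0,0,0,0],[0,0,0,0,0,0,0],[0,0,0,0,0,0,0],[0,0,0,0,0,0,0],[0,0,0,0,0,0,0],[0,0,0,0,0,0,0],[0,0,0,0,0,0,0]]' | python3 inch.py
python3 -c "
from bench import manip
print(manip.sign_off())"
```

```text
time_s: 15.63
ee_pos: [0.5703, 0.0089, 0.104]
ee_rot: [-0.111, -3.14, 0.0]
contact_force: [0.1, 0.5, -0.2]
gripper_width: -0.0
finger_force: 0.0
the job is handed in; nothing more can be done
None
```

The block is home against the end stop, the cam lever is at its clamped hard stop, and the fingertips held for over 2 s about 14 mm above the brass bush; I handed the job in at about 16 s, still pointing, and no verdict was returned.

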